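# Sort the fired clay pieces into their trays

### The arm

A 7-joint arm with a two-finger parallel gripper is mounted at the origin on the work surface. World frame = base frame: x ahead of the robot, y to its left, z up, the work surface at z = 0. Lengths are in mm, angles in rad, forces in N, time in s.
With the tool pointing down it reaches from about 425 to 875 mm from the base axis. Payload 4.7 kg.
Tool frame: the origin (TCP) lies midway between the tips of the shut fingers; the grasp point (between the pads) lies 19 mm behind it; z points along the fingers, y is the line along which they close (so a half turn about z gives the same grasp; the last joint's range is limited). The gripper opens to 85 mm and grips with 20 to 120 N. Pads are 22 mm wide; open, the fingers measure 114 mm over their backs; the gripper's body (76 mm by 85 mm) begins 54 mm behind the grasp point. The pads swing forward as they close: fully open they stand 13 mm farther back than shut.
Start: joints at [1.324, 0.321, -0.07, 1.45, 0.023, 1.371, -0.057], TCP at [167.583, -628.048, 201.849] pointing down, gripper open.
Joint ranges: [-2.86, 2.86], [-0.3, 2.09], [-1.38, 1.24], [0.06, 2.45], [-1.56, 4.7], [0.09, 2.05], [-2.69, 2.69]. Speed limits (rad/s): [2.57, 2.57, 3.14, 3.14, 3.14, 3.14, 3.14].

### API

Orientations are given as a unit quaternion [x, y, z, w].
In Python, from plant import env gives the robot as it stands.
- The arm moves only by the tool arm_command, never from a script. Its argument "series" is one flat list of numbers, 7 for each row, row after row: the shift along the tool's x, y, z in mm, then the turn, a rotation vector about the tool's x, y, z in degrees, then the gripper's target within -1 to 1 (fully open at 1, half-way at 0, shut at -1). A call has 1 to 5 rows; each row is the pose to reach, as a shift and turn from the pose commanded when the call began, along the tool's axes at that moment; what a row does not reach only later rows make up. A row lasts 1/10 s, in which the tool goes at most 50 mm and 8.59 degrees, less where a joint would pass 70% of its speed; a pose out of reach is approached as far as the arm can. A call with a gripper value outside its range is refused whole. The fingers move at their own pace and stop on an object; "squeeze" is the grip in N (left out, the last holds). Time passes only in rows, so rows that repeat a pose let the fingers close. It gives the time, the measured TCP pose, the force, the opening and the grip force at its end, in the units of the state.
- env.observe(): the state, without advancing time (a new reading comes with each control period).
- env.grab_frame(name): name is "scene" or "top" or "wrist"; returns (picture, depth): 420x560x3 uint8, red, green, blue; 420x560 float32, mm along the optical axis (not along the pixel's ray), 0 where there is no reading.
- env.camera_model(name): a dict with "K" (3x3 intrinsics, pixels), "R" (3x3) and "t" (3): a world point X has camera coordinates R X + t. Camera axes: x right, y down, z forward; pixel columns grow to the right and rows downward; lengths in mm; the calibration is good to about 2 mm. A picture is of the moment at which its call begins: read the wrist's pose just before it. camera_model takes no time and is no camera call; for the wrist camera it gives the pose at the moment of the call.
- env.sign_off(): hands the job in; it is judged then, once.
The state is a dict: "time_s": time; "joint_pos": joint angles; "qd": joint speeds; "tau": joint torques, N m; "position": TCP position; "eef_rot": TCP orientation; "wrist_force": force on the tool from outside, world axes, zero at the start; "moment": the same for the moment, N m; "grip_width": finger opening in mm; "grasp_force": force on a finger pad.
Only numpy, scipy, OpenCV 4.12 (cv2) and the standard library are available. Lean on these libraries where they do the work, as an engineer would, in place of code of your own. Each camera call takes 0.05 s, during which the arm holds its last target. There are 200 camera calls.

### The job

Sort the fired clay pieces on the bench into their trays: the two birds go into the two-bay wooden tray, one bird to each bay; the two cups go side by side into the round metal pan; and the bell goes into the square cardboard tray. Every piece must end standing upright on the floor of its tray, released and still, with the jar and the white bowl left where they are.

Things in the scene. Friction and masses are not known exactly. Their poses are not given: they have to be found in the camera images.
- bird_a: loose fired-clay bird, one of two alike, 90-160 g, 69 mm tall, 36 mm wide, on a round foot 34 mm across (24 mm high). Barrel body 36 mm wide, its axis 38 mm above the underside; grip it there across y, between x = -11 and +13 mm. Origin: centre of the foot's underside; x to the head (beak to x = +36 mm, head 47-69 mm high; tail to x = -37 mm), y across, z up
- bird_b: loose fired-clay bird, one of two alike, 90-160 g, 69 mm tall, 36 mm wide, on a round foot 34 mm across (24 mm high). Barrel body 36 mm wide, its axis 38 mm above the underside; grip it there across y, between x = -11 and +13 mm. Origin: centre of the foot's underside; x to the head (beak to x = +36 mm, head 47-69 mm high; tail to x = -37 mm), y across, z up
- cup_a: loose small drinking cup of fired red-brown clay without handle, open at the top, round: 46 mm across at the foot, 52 mm at the rim, 55 mm tall, wall 4 mm, 75 to 130 g; grip it across its outside about 40 mm up, at any yaw. Origin: centre of the underside, z up. Twin of the other cup
- cup_b: loose small drinking cup of fired red-brown clay without handle, open at the top, round: 46 mm across at the foot, 52 mm at the rim, 55 mm tall, wall 4 mm, 75 to 130 g; grip it across its outside about 40 mm up, at any yaw. Origin: centre of the underside, z up. Twin of the other cup
- bell: loose hand bell of fired red-brown clay, round, 73 mm tall, 90 to 160 g: a flared skirt 48 mm across at the foot, narrowing to 30 mm at 30 mm height, and above 36 mm a straight handle stem 18 mm in diameter up to 70 mm; grip the stem about 57 mm above the underside, at any yaw. Origin: centre of the underside, z up
- wood_tray: fixed shallow wooden tray with two square bays, 86 mm (x) by 166 mm (y), 16 mm high, floor 6 mm thick, walls and the divider 6 mm. Each bay is 74 by 74 mm inside; their centres lie at y = +40 mm and y = -40 mm in its frame. Origin: centre of the underside, z up
- round_pan: fixed shallow round grey metal pan, 160 mm across, 16 mm high, floor 5 mm thick, wall 4 mm (152 mm across inside). Two cups fit side by side, each about 38 mm from the centre. Origin: centre of the underside, z up
- carton: fixed shallow square cardboard tray, 92 by 92 mm, 16 mm high, floor 5 mm thick, walls 5 mm (82 by 82 mm inside). Origin: centre of the underside, z up
- jar: bystander: closed glass jar with a green lid, 60 mm across, 75 mm tall, loose; leave it alone. Origin: centre of the underside
- bowl: bystander: white plastic bowl, 100 mm across, 40 mm tall, loose; leave it alone. Origin: centre of the underside

How it is judged (in metres and radians):
At the end, for the whole second after the job is handed in: One bird in each wooden bay (24 mm of its centre along x and y), both cups in the pan (54 mm of its centre), the bell in the carton (21 mm along x and y); all upright to 0.15 rad, underside 0 to 10 mm above the tray's underside, at rest; jar and bowl within 30 mm of their starts ((((x of bird_a in the frame of wood_tray between -0.024 and 0.024 m and y of bird_a in the frame of wood_tray between 0.016 and 0.064 m) and (x of bird_b in the frame of wood_tray between -0.024 and 0.024 m and y of bird_b in the frame of wood_tray between -0.064 and -0.016 m)) or ((x of bird_a in the frame of wood_tray between -0.024 and 0.024 m and y of bird_a in the frame of wood_tray between -0.064 and -0.016 m) and (x of bird_b in the frame of wood_tray between -0.024 and 0.024 m and y of bird_b in the frame of wood_tray between 0.016 and 0.064 m))) and angle between each of bird_a, bird_b, cup_a, cup_b, bell's own z axis and vertical below 0.15 rad and z of bird_a in the frame of wood_tray between 0 and 0.01 m and linear speed of each of bird_a, bird_b, cup_a, cup_b, bell below 0.02 m/s and angular speed of each of bird_a, bird_b, cup_a, cup_b, bell below 0.2 rad/s and z of bird_b in the frame of wood_tray between 0 and 0.01 m and horizontal distance between each of cup_a, cup_b and round_pan below 0.054 m and z of cup_a in the frame of round_pan between 0 and 0.01 m and z of cup_b in the frame of round_pan between 0 and 0.01 m and x of bell in the frame of carton between -0.021 and 0.021 m and y of bell in the frame of carton between -0.021 and 0.021 m and z of bell in the frame of carton between 0 and 0.01 m and distance of each of jar, bowl from where it was at the start of the episode below 0.03 m); the robot touches nothing.
It fails at once if the jar is pushed more than 30 mm (distance of jar from where it was at the start of the episode above 0.03 m).
It fails at once if the bowl is pushed more than 30 mm (distance of bowl from where it was at the start of the episode above 0.03 m).
It also fails if it takes over 136 s, if anything falls off the work surface, if the arm or the gripper's body presses on something with over 40 N, if the wrist force passes 120 N, or if a joint passes its speed limit or range.

## Working session

There is one attempt and no reset: what is moved stays moved. The work goes in short steps, Python scripts to look and compute and a tool call to move; the robot and the scene stay as the last step left them, time stands still between calls to the robot, and variables do not carry over. Pictures are saved under pics/ and viewed, at most 14 in all, crops included, and the job is handed in when it is done.

Besides the shell and the picture viewer there is one more tool, called as name(argument=value, ...) on one line, values as JSON. arm_command: Moves the arm, as the interface text tells. Its arguments: {"type":"object","properties":{"series":{"type":"array"},"squeeze":{"type":"number"}},"required":["series"]}

```bash
ls; mkdir -p pics
python3 - <<'E'
from plant import env
import cv2,numpy as np
print(env.observe())
for n in ["scene","top"]:
    p,d=env.grab_frame(n); cv2.imwrite(f"pics/{n}0.png",p[:,:,::-1]); np.save(f"{n}0.npy",d)
    m=env.camera_model(n); print(n,{k:np.round(v,3).tolist() for k,v in m.items()})
E
```

```text
pics
{'time_s': 0.0, 'joint_pos': array([ 1.32413201,  0.32183232, -0.07006038,  1.45165921,  0.0226157 ,
        1.37077898, -0.05692304]), 'qd': array([-0.00274195, -0.00074328,  0.00191561, -0.00119689, -0.00033145,
       -0.0011699 ,  0.00071062]), 'tau': array([ 1.53792412e-04, -4.93579173e+01, -3.82156866e-01, -3.14330041e+01,
        1.30008810e-02,  1.15783507e-02,  3.15287969e-05]), 'position': array([ 167.36255449, -627.48446819,  200.72523164]), 'eef_rot': array([ 9.91512669e-01,  1.30006667e-01, -1.82004233e-04, -9.28008572e-04]), 'wrist_force': array([ 0.81102884,  0.19586342, -0.2260366 ]), 'moment': array([ 0.02239978, -0.03456354, -0.0312502 ]), 'grasp_force': 0.0, 'grip_width': 85.61254652863624}
scene {'K': [[534.614, 0.0, 277.607], [0.0, 534.614, 208.032], [0.0, 0.0, 1.0]], 'R': [[-0.692, 0.722, -0.002], [0.559, 0.535, -0.633], [-0.456, -0.44, -0.774]], 't': [393.102, -311.957, 1668.506]}
top {'K': [[486.683, 0.0, 281.576], [0.0, 486.683, 208.417], [0.0, 0.0, 1.0]], 'R': [[-0.014, -1.0, 0.003], [-0.991, 0.013, -0.131], [0.131, -0.005, -0.991]], 't': [8.551, 574.078, 1140.344]}
```

View pics/scene0.png

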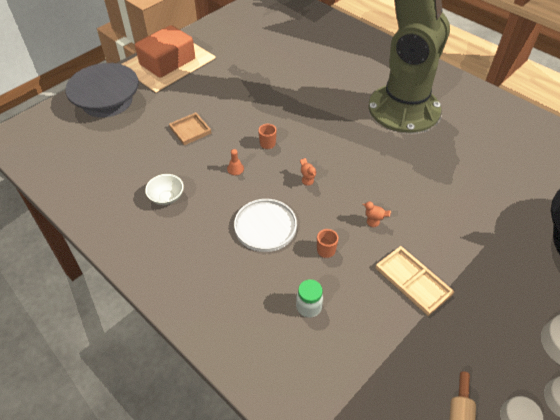

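View pics/top0.png

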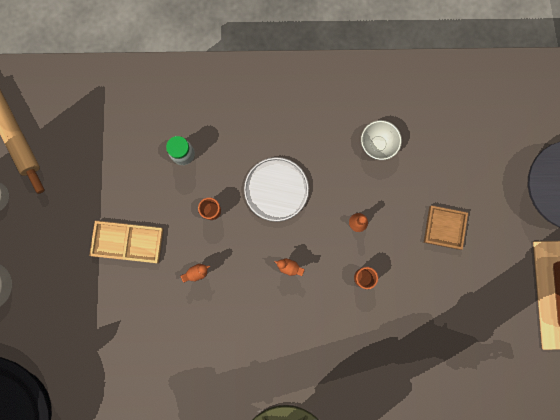

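The top view (up = +x, left = +y) shows the wood tray at about (126,241), pan (277,189), carton (447,227), cups (208,208) and (366,278), birds (195,273) and (290,267), bell (358,222), jar (178,150) and bowl (381,140). Next I'll measure them from depth in both views.

```bash
cat > h.py <<'E'
import numpy as np,cv2
def cloud(d,m):
    K,R,t=map(np.asarray,(m["K"],m["R"],m["t"]))
    v,u=np.mgrid[:d.shape[0],:d.shape[1]]
    c=np.stack([(u-K[0,2])/K[0,0]*d,(v-K[1,2])/K[1,1]*d,d],-1)
    return (c-t)@R      # world = R^T (c-t)
def tri(obs):
    "obs: list of (model,(u,v)) -> least squares point"
    A=[];b=[]
    for m,(u,v) in obs:
        K,R,t=map(np.asarray,(m["K"],m["R"],m["t"])); P=K@np.c_[R,t]
        for k,w in ((0,u),(1,v)):
            r=P[k]-w*P[2]; A.append(r[:3]/1000); b.append(-r[3]/1000)
    x,res,_,_=np.linalg.lstsq(np.array(A),np.array(b),rcond=None); return x
E
python3 - <<'E'
from plant import env
from h import *
for n in ["top","scene"]:
    m=env.camera_model(n); d=np.load(n+"0.npy"); p=cv2.imread(f"pics/{n}0.png"); W=cloud(d,m)
    z=W[...,2]; t=(abs(z)<15)&(W[...,0]>300)&(W[...,0]<700)&(abs(W[...,1])<300); print(n,"table z med",np.median(z[t]))
    reach=(W[...,0]>200)&(W[...,0]<950)&(abs(W[...,1])<520)&(d>0)
    mask=((z>6)&(z<120)&reach).astype(np.uint8)
    k,l,s,c=cv2.connectedComponentsWithStats(mask)
    for i in range(1,k):
        if s[i,4]<60: continue
        q=W[l==i]; zt=np.percentile(q[:,2],97); tp=q[q[:,2]>zt-8]
        r=cv2.minAreaRect(q[:,:2].astype(np.float32))
        print(c[i].round(),s[i,4],"ztop %.0f"%zt,"cen",q.mean(0).round(),"topcen",tp.mean(0).round(),"rect",np.round(r[0]),np.round(r[1]),round(r[2]),p[l==i].mean(0).round())
p=cv2.imread("pics/top0.png")
a=cv2.resize(p[190:300,160:400],(0,0),fx=3.3,fy=3.3,interpolation=3); cv2.imwrite("pics/crop.png",a)
E
```

```text
top table z med 0.44282230149135193
[381. 139.] 1080 ztop 42 cen [ 747. -250.   23.] topcen [ 747. -250.   38.] rect [ 741. -246.] [98. 99.] 26 [168. 184. 185.]
[180. 150.] 603 ztop 79 cen [715. 244.  62.] topcen [721. 249.  75.] rect [720. 247.] [56. 56.] 89 [ 79. 141.  61.]
[277. 188.] 773 ztop 19 cen [630.  10.  11.] topcen [628.  16.  16.] rect [627.  14.] [159. 157.] 89 [192. 196. 200.]
[270. 198.] 91 ztop 10 cen [606.  30.   7.] topcen [606.  30.   7.] rect [611.  30.] [47. 44.] 15 [216. 221. 224.]
[209. 208.] 303 ztop 58 cen [578. 178.  35.] topcen [575. 176.  55.] rect [576. 175.] [50. 49.] 45 [ 41.  70. 129.]
[446. 227.] 655 ztop 19 cen [ 527. -405.   12.] topcen [ 525. -404.   16.] rect [ 525. -403.] [95. 95.] 79 [ 72. 115. 160.]
[358. 222.] 265 ztop 74 cen [ 539. -184.   31.] topcen [ 541. -188.   73.] rect [ 540. -188.] [45. 43.] 90 [ 45.  78. 146.]
[126. 242.] 1641 ztop 20 cen [501. 384.  11.] topcen [500. 384.  16.] rect [499. 384.] [169.  89.] 83 [114. 174. 213.]
[289. 267.] 333 ztop 70 cen [433. -15.  54.] topcen [441.   3.  67.] rect [434. -14.] [73. 35.] 68 [ 54.  9
[... 787 characters left out ...]
] 787 ztop 41 cen [ 738. -257.   25.] topcen [ 740. -252.   38.] rect [ 745. -247.] [101.  97.] 51 [211. 225. 226.]
[264. 225.] 682 ztop 18 cen [633.  15.  11.] topcen [631.  16.  14.] rect [631.  15.] [161. 158.] 53 [205. 212. 216.]
[375. 214.] 373 ztop 68 cen [433. 209.  44.] topcen [437. 191.  65.] rect [427. 207.] [37. 72.] 17 [ 82. 116. 186.]
[327. 243.] 479 ztop 57 cen [580. 177.  36.] topcen [581. 176.  54.] rect [579. 177.] [51. 51.] 71 [ 66.  93. 155.]
[414. 280.] 1483 ztop 19 cen [504. 384.  11.] topcen [506. 385.  15.] rect [504. 383.] [168.  91.] 83 [154. 206. 232.]
[309. 298.] 827 ztop 78 cen [734. 255.  57.] topcen [726. 250.  74.] rect [728. 251.] [56. 56.] 75 [124. 179. 118.]
```

View pics/crop.png

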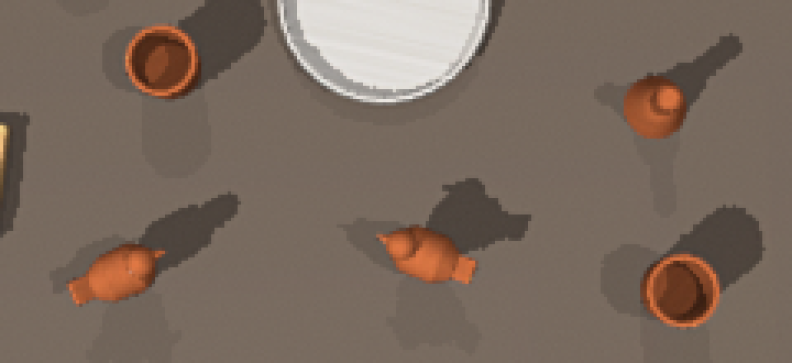

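Both views agree to within a few mm, so a first estimate is ready:

| Thing | x, y (mm) | Yaw |
|---|---|---|
| Bell | (543,-187) | any |
| Cup near the bell | (407,-196) | any |
| Other cup | (578,176) | any |
| Bird | (434,-15) | 68° |
| Bird | (425,206) | -64° |
| Pan | (629,14) | – |
| Carton | (526,-402) | – |
| Wood tray | (502,384) | -7° |

I'm moving toward the bell first.

arm_command(series=[41,-28,0,0,0,-8.5,1,82,-56,0,0,0,-17,1,124,-85,0,0,0,-25.5,1,165,-113,0,0,0,-34,1,206,-142,0,0,0,-42.5,1], squeeze=40)

```text
time_s: 0.6
position: [330.3, -436.5, 201.5]
eef_rot: [0.876, 0.483, -0.0, -0.0]
wrist_force: [1.3, -0.4, 0.3]
grip_width: 85.0
grasp_force: 0.0
```

```bash
cat > rel.py <<'E'
import sys,numpy as np
from plant import env
from scipy.spatial.transform import Rotation as Ro
def pose():
    o=env.observe(); return o,np.array(o["position"]),Ro.from_quat(o["eef_rot"])
def rel(x,y,z,yaw):
    o,p,R=pose(); d=R.inv().apply(np.array([x,y,z])-p)
    T=Ro.from_euler("z",yaw,degrees=True)*Ro.from_euler("x",180,degrees=True)
    print("t",round(o["time_s"],2),"pos",p.round(1),"shift",d.round(1),"rot",(R.inv()*T).as_rotvec(degrees=True).round(1),"w",round(o["grip_width"],1),"F",round(o["grasp_force"],1))
if __name__=="__main__": rel(*map(float,sys.argv[1:]))
E
python3 rel.py 543 -187 150 90
```

```text
t 0.6 pos [ 330.3 -436.5  201.5] shift [324.5  47.   51.4] rot [ -0.   -0.  -32.2] w 85.0 F 0.0
```

arm_command(series=[48,7,8,0,0,-6.5,1,96,14,15,0,0,-13,1,144,21,23,0,0,-19.5,1,192,28,30,0,0,-26,1,240,35,38,0,0,-32.2,1])

```text
time_s: 1.1
position: [488.8, -253.4, 163.5]
eef_rot: [0.708, 0.706, -0.0, 0.0]
wrist_force: [0.8, -1.2, -0.3]
grip_width: 85.4
grasp_force: 0.0
```

arm_command(series=[33,28,6,0,0,0,1,65,55,13,0,0,0,1,65,55,13,0,0,0,1,65,55,13,0,0,0,1])

```text
time_s: 1.5
position: [543.5, -188.9, 150.1]
eef_rot: [0.708, 0.706, -0.0, -0.001]
wrist_force: [-0.6, -0.0, 0.4]
grip_width: 85.3
grasp_force: 0.0
```

Run:
```python
from rel import *; from h import *
rel(543,-187,150,90)
m=env.camera_model("wrist"); p,d=env.grab_frame("wrist"); cv2.imwrite("pics/w1.png",p[:,:,::-1])
W=cloud(d,m); z=W[...,2]; k=(z>8)&(d>0)&(np.hypot(W[...,0]-543,W[...,1]+187)<45)&(z<85)
q=W[k]; print(len(q), "bbox",q.min(0).round(),q.max(0).round()); s=q[q[:,2]>55]; print("stem",s.min(0).round(),s.max(0).round())
print(np.median(z[(abs(z)<6)]))
```

```text
t 1.5 pos [ 543.5 -188.9  150.1] shift [ 1.9 -0.5  0.1] rot [-0.1 -0.  -0.2] w 85.3 F 0.0
1987 bbox [ 520. -206.    8.] [ 564. -167.   75.]
stem [ 533. -197.   55.] [ 550. -179.   75.]
0.5142467861670027
```

View pics/w1.png

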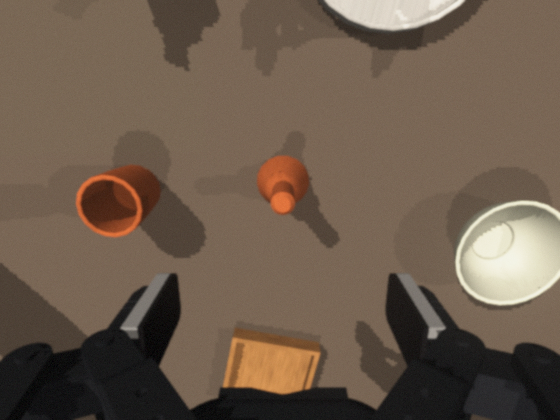

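The wrist view shows the bell at about (283,185), with its stem measured at (542,-188). The fingers straddle it clear of the cup (120,205) and the bowl. I'll descend and grip.

arm_command(series=[1,-1,45,0,0,0,1,1,-1,90,0,0,0,1,1,-1,112,0,0,0,1,1,-1,112,0,0,0,1])

```text
time_s: 1.95
position: [538.3, -190.5, 35.1]
eef_rot: [0.71, 0.704, -0.002, -0.003]
wrist_force: [0.5, 0.2, -0.3]
grip_width: 85.4
grasp_force: 0.0
```

arm_command(series=[0,0,0,0,0,0,-1,0,0,0,0,0,0,-1,0,0,0,0,0,0,-1,0,0,0,0,0,0,-1,0,0,0,0,0,0,-1], squeeze=40)

```text
time_s: 2.45
position: [543.3, -189.6, 39.9]
eef_rot: [0.709, 0.705, 0.0, 0.001]
wrist_force: [-0.8, 0.2, 4.9]
grip_width: 14.2
grasp_force: 38.6
```

arm_command(series=[0,0,0,0,0,0,-1,0,0,0,0,0,0,-1,0,0,0,0,0,0,-1,0,0,0,0,0,0,-1,0,0,0,0,0,0,-1])

```text
time_s: 2.95
position: [543.3, -189.6, 39.9]
eef_rot: [0.709, 0.705, 0.0, 0.001]
wrist_force: [0.1, 0.1, 6.4]
grip_width: 13.2
grasp_force: 39.2
```

arm_command(series=[0,0,-12,0,0,0,-1,0,0,-35,0,0,0,-1,0,0,-60,0,0,0,-1,-20,-2,-60,0,0,0,-1,-55,-4,-60,0,0,0,-1])

```text
time_s: 3.45
position: [539.5, -241.4, 100.5]
eef_rot: [0.707, 0.707, 0.001, 0.0]
wrist_force: [0.9, 0.0, -1.9]
grip_width: 12.9
grasp_force: 39.0
```

arm_command(series=[-40,-3,0,0,0,0,-1,-80,-7,0,0,0,0,-1,-120,-10,0,0,0,0,-1,-148,-13,0,0,0,0,-1,-158,-13,0,0,0,0,-1])

```text
time_s: 3.95
position: [521.7, -406.6, 98.3]
eef_rot: [0.711, 0.703, -0.001, -0.0]
wrist_force: [-0.2, 0.8, -1.0]
grip_width: 13.3
grasp_force: 39.0
```

Run:
```python
from rel import *; from h import *
rel(526,-402.5,100,90)
n="top"
m=env.camera_model(n); p,d=env.grab_frame(n); W=cloud(d,m)
p2,d2=env.grab_frame("wrist"); m2=env.camera_model("wrist")
cv2.imwrite("pics/w2.png",np.hstack([p2[:,:,::-1],p[100:520:1,380:560][:420,:,::-1] if 0 else cv2.resize(p[150:300,380:460],(240,420))[:,:,::-1]]))
```

```text
t 3.95 pos [ 521.7 -406.6   98.3] shift [ 4.2  4.3 -1.7] rot [-0.1  0.1 -0.7] w 13.3 F 39.0
```

View pics/w2.png

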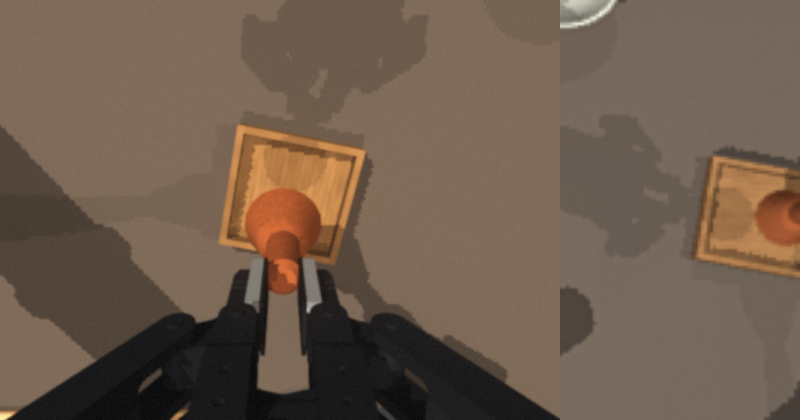

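The bell hangs upright in the fingers above the carton (wrist image: bell at about (283,230), carton centre at about (293,193)). I'll lower and release it.

arm_command(series=[2,1,20,0,0,0,-1,2,1,38,0,0,0,-1,2,1,48,0,0,0,-1,2,1,52,0,0,0,-1,2,1,52,0,0,0,-1])

```text
time_s: 4.55
position: [525.4, -398.9, 46.7]
eef_rot: [0.709, 0.705, 0.0, -0.0]
wrist_force: [0.3, -0.6, -1.8]
grip_width: 13.4
grasp_force: 39.1
```

Run:
```python
from rel import *
rel(526,-402.5,45,90); print(env.observe()["wrist_force"])
```

```text
t 4.55 pos [ 525.4 -398.9   46.7] shift [-3.6  0.6  1.7] rot [-0.  -0.  -0.3] w 13.4 F 39.1
[ 0.26696744 -0.62463188 -1.77082327]
```

arm_command(series=[-3,0,1,0,0,0,-1,-3,0,2,0,0,0,-1,-3,0,2,0,0,0,0.4,-3,0,2,0,0,0,0.4,-3,0,2,0,0,0,0.4])

```text
time_s: 5.05
position: [525.4, -403.4, 45.3]
eef_rot: [0.709, 0.705, 0.0, 0.0]
wrist_force: [0.3, -0.5, -0.3]
grip_width: 56.2
grasp_force: 0.0
```

arm_command(series=[0,0,-5,0,0,0,1,0,0,-30,0,0,0,1,0,0,-70,0,0,0,1,0,0,-100,0,0,0,1,0,0,-100,0,0,0,1])

```text
time_s: 5.55
position: [528.3, -404.9, 151.3]
eef_rot: [0.709, 0.705, 0.001, 0.005]
wrist_force: [1.3, 0.2, 0.2]
grip_width: 85.1
grasp_force: 0.0
```

Run:
```python
from rel import *; from h import *
rel(407.5,-195.5,145,90)
for n in ["scene","top"]:
    m=env.camera_model(n); p,d=env.grab_frame(n); W=cloud(d,m); r=np.hypot(W[...,0]-526,W[...,1]+402)
    q=W[(r<38)&(W[...,2]>19)&(W[...,2]<90)]; print(n,q.min(0).round(),q.max(0).round(),"stem",q[q[:,2]>60].mean(0).round(),"skirt",q[q[:,2]<40].mean(0).round())
```

```text
t 5.55 pos [ 528.3 -404.9  151.3] shift [ 208.7 -122.1    4. ] rot [ 0.5  0.4 -0.4] w 85.1 F 0.0
scene [ 511. -438.   19.] [ 546. -380.   81.] stem [ 529. -399.   72.] skirt [ 531. -395.   30.]
top [ 505. -416.   19.] [ 543. -382.   81.] stem [ 524. -400.   74.] skirt [ 522. -395.   31.]
```

The bell stands upright at about (526,-400). Next is the cup at (407,-196).

arm_command(series=[30,-17,0,0,0,0,1,70,-40,0,0,0,0,1,110,-63,0,0,0,0,1,150,-86,0,0,0,0,1,185,-106,0,0,0,0,1])

```text
time_s: 6.15
position: [418.0, -215.1, 143.1]
eef_rot: [0.709, 0.705, -0.0, -0.002]
wrist_force: [-0.4, 0.9, -0.0]
grip_width: 85.9
grasp_force: 0.0
```

arm_command(series=[16,-9,10,0,0,0,1,22,-12,30,0,0,0,1,22,-12,55,0,0,0,1,22,-12,60,0,0,0,1,22,-12,60,0,0,0,1])

```text
time_s: 6.65
position: [407.2, -194.9, 83.5]
eef_rot: [0.709, 0.705, -0.0, -0.002]
wrist_force: [-0.2, 0.9, 0.0]
grip_width: 85.5
grasp_force: 0.0
```

Run:
```python
from rel import *; from h import *
rel(407.5,-195.5,15,90)
for n in ["wrist"]:
    m=env.camera_model(n); p,d=env.grab_frame(n); W=cloud(d,m); r=np.hypot(W[...,0]-407,W[...,1]+195)
    q=W[(r<35)&(W[...,2]>48)&(W[...,2]<62)]; print(len(q),q.min(0).round(),q.max(0).round(),cv2.minEnclosingCircle(q[:,:2].astype(np.float32)))
```

```text
t 6.65 pos [ 407.2 -194.9   83.5] shift [-0.7  0.5 68.5] rot [-0.2 -0.1 -0.4] w 85.5 F 0.0
2082 [ 380. -222.   48.] [ 431. -170.   57.] ((405.5400085449219, -195.92564392089844), 26.07969093322754)
```

arm_command(series=[-1,-1,30,0,0,0,1,-1,-1,55,0,0,0,1,-1,-1,66,0,0,0,1,-1,-1,68,0,0,0,1,-1,-1,68,0,0,0,0.5])

```text
time_s: 7.2
position: [408.2, -196.8, 17.6]
eef_rot: [0.709, 0.705, 0.0, 0.0]
wrist_force: [0.0, 0.1, 0.4]
grip_width: 73.2
grasp_force: 0.0
```

arm_command(series=[0,0,0,0,0,0,-1,0,0,0,0,0,0,-1,0,0,0,0,0,0,-1,0,0,0,0,0,0,-1,0,0,0,0,0,0,-1])

```text
time_s: 7.7
position: [408.4, -197.3, 18.7]
eef_rot: [0.709, 0.705, -0.0, 0.001]
wrist_force: [-1.5, -0.5, 7.1]
grip_width: 49.4
grasp_force: 40.0
```

arm_command(series=[0,0,-8,0,0,0,-1,0,0,-30,0,0,0,-1,0,0,-65,0,0,0,-1,0,0,-90,0,0,0,-1,0,0,-95,0,0,0,-1])

```text
time_s: 8.2
position: [409.8, -197.6, 115.6]
eef_rot: [0.709, 0.705, 0.0, 0.003]
wrist_force: [-0.3, 0.7, -0.5]
grip_width: 49.1
grasp_force: 41.6
```

Run:
```python
from rel import *; from h import *
rel(629,-23.5,110,90)
# pan refined
for n in ["top","scene"]:
    m=env.camera_model(n); d=np.load(n+"0.npy"); W=cloud(d,m); r=np.hypot(W[...,0]-629,W[...,1]-14)
    q=W[(r<95)&(W[...,2]>12)&(W[...,2]<20)]; print(n,cv2.fitEllipse(q[:,:2].astype(np.float32)))
p,d=env.grab_frame("wrist"); cv2.imwrite("pics/w3.png",p[:,:,::-1])
```

```text
t 8.2 pos [ 409.8 -197.6  115.6] shift [175.4 218.1   6.1] rot [ 0.3  0.2 -0.4] w 49.1 F 41.6
top ((626.54638671875, 14.24753475189209), (154.8375701904297, 155.29551696777344), 179.2215118408203)
scene ((630.1476440429688, 15.01969051361084), (154.84674072265625, 155.19540405273438), 54.994781494140625)
```

View pics/w3.png

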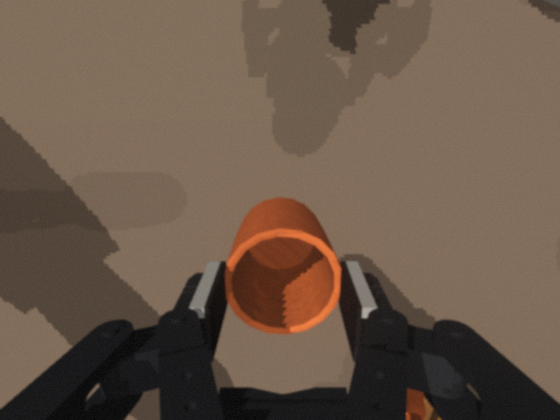

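The cup is held upright at image (283,280). I'll carry it to the pan slot at (628,-24).

arm_command(series=[18,23,0,0,0,0,-1,44,56,0,0,0,0,-1,72,92,0,0,0,0,-1,100,128,0,0,0,0,-1,128,164,0,0,0,0,-1])

```text
time_s: 8.75
position: [572.6, -68.5, 110.4]
eef_rot: [0.71, 0.705, -0.001, -0.001]
wrist_force: [0.7, -0.4, -0.9]
grip_width: 49.2
grasp_force: 41.6
```

arm_command(series=[23,29,0,0,0,0,-1,39,49,10,0,0,0,-1,45,56,25,0,0,0,-1,45,56,45,0,0,0,-1,45,56,50,0,0,0,-1])

```text
time_s: 9.25
position: [625.2, -25.4, 57.5]
eef_rot: [0.709, 0.705, -0.003, -0.003]
wrist_force: [-0.4, -0.7, -1.1]
grip_width: 49.0
grasp_force: 41.7
```

```bash
python3 rel.py 628 -24 24 90
```

```text
t 9.25 pos [625.2 -25.4  57.5] shift [ 1.5  3.1 33.5] rot [-0.4  0.  -0.3] w 49.0 F 41.7
```

arm_command(series=[0,1,12,0,0,0,-1,0,1,24,0,0,0,-1,0,1,32,0,0,0,-1,0,1,34,0,0,0,-1,0,1,34,0,0,0,-1])

```text
time_s: 9.75
position: [629.3, -25.0, 27.6]
eef_rot: [0.709, 0.705, -0.0, -0.0]
wrist_force: [-0.4, 0.2, -0.7]
grip_width: 49.3
grasp_force: 41.7
```

```bash
python3 rel.py 628 -24 24 90
```

```text
t 9.75 pos [629.3 -25.   27.6] shift [ 1.  -1.3  3.6] rot [-0.   0.  -0.4] w 49.3 F 41.7
```

arm_command(series=[0,-1,2,0,0,0,-1,0,-1,3,0,0,0,-1,0,-1,3,0,0,0,0.8,0,-1,3,0,0,0,0.8,0,-1,3,0,0,0,0.8])

```text
time_s: 10.25
position: [628.8, -24.8, 25.1]
eef_rot: [0.709, 0.705, 0.0, 0.0]
wrist_force: [-0.5, -0.4, -0.6]
grip_width: 76.6
grasp_force: 0.0
```

arm_command(series=[0,0,-5,0,0,0,1,0,0,-25,0,0,0,1,0,0,-60,0,0,0,1,0,0,-90,0,0,0,1,0,0,-100,0,0,0,1])

```text
time_s: 10.75
position: [630.8, -24.4, 129.0]
eef_rot: [0.709, 0.705, 0.002, 0.002]
wrist_force: [1.2, -0.1, 0.1]
grip_width: 85.4
grasp_force: 0.0
```

arm_command(series=[30,-7,0,0,0,0,1,75,-18,0,0,0,0,1,120,-31,0,0,0,0,1,165,-43,0,0,0,0,1,190,-48,0,0,0,0,1])

```text
time_s: 11.25
position: [579.3, 170.6, 124.8]
eef_rot: [0.707, 0.707, 0.0, -0.001]
wrist_force: [0.2, 0.6, 0.5]
grip_width: 85.6
grasp_force: 0.0
```

arm_command(series=[10,-3,10,0,0,0,1,10,-3,25,0,0,0,1,10,-3,40,0,0,0,1,10,-3,40,0,0,0,1])

```text
time_s: 11.65
position: [577.3, 171.5, 80.7]
eef_rot: [0.711, 0.704, -0.003, -0.001]
wrist_force: [0.4, -1.1, 0.1]
grip_width: 85.6
grasp_force: 0.0
```

Run:
```python
from rel import *; from h import *
rel(577.5,176,18,90)
def look(n,x,y):
    m=env.camera_model(n); p,d=env.grab_frame(n); W=cloud(d,m); r=np.hypot(W[...,0]-x,W[...,1]-y)
    q=W[(r<37)&(W[...,2]>49)&(W[...,2]<66)]; print(n,len(q),q.min(0).round(),q.max(0).round(),cv2.minEnclosingCircle(q[:,:2].astype(np.float32)))
look("wrist",577,176); look("top",628,-24); look("scene",628,-24)
```

```text
t 11.65 pos [577.3 171.5  80.7] shift [ 4.6  0.5 62.7] rot [-0.3  0.2 -0.6] w 85.6 F 0.0
wrist 2069 [550. 150.  49.] [602. 202.  58.] ((575.9841918945312, 175.8158416748047), 25.888694763183594)
top 123 [600. -49.  49.] [650.   2.  65.] ((625.5467529296875, -23.57191276550293), 25.68020248413086)
scene 159 [604. -51.  49.] [655.   4.  64.] ((630.3870239257812, -23.798734664916992), 27.838930130004883)
```

Cup one stands upright in the pan at about (628,-24). The other cup is centred at (576,176), so I'll grip it next.

arm_command(series=[2,-1,25,0,0,0,1,2,-1,50,0,0,0,1,2,-1,64,0,0,0,1,2,-1,66,0,0,0,1,2,-1,66,0,0,0,0.5])

```text
time_s: 12.3
position: [578.2, 177.4, 19.2]
eef_rot: [0.709, 0.705, 0.0, 0.0]
wrist_force: [-0.2, 0.0, 0.1]
grip_width: 73.1
grasp_force: 0.0
```

arm_command(series=[0,0,0,0,0,0,-1,0,0,0,0,0,0,-1,0,0,0,0,0,0,-1,0,0,0,0,0,0,-1,0,0,0,0,0,0,-1])

```text
time_s: 12.8
position: [578.7, 178.0, 20.9]
eef_rot: [0.709, 0.705, 0.001, 0.001]
wrist_force: [-2.0, -0.4, 5.7]
grip_width: 48.4
grasp_force: 40.3
```

arm_command(series=[0,0,-8,0,0,0,-1,0,0,-30,0,0,0,-1,0,0,-65,0,0,0,-1,0,0,-90,0,0,0,-1,0,0,-90,0,0,0,-1])

```text
time_s: 13.3
position: [580.7, 178.9, 113.8]
eef_rot: [0.709, 0.705, 0.003, 0.002]
wrist_force: [0.1, 1.2, 0.1]
grip_width: 48.2
grasp_force: 41.5
```

```bash
python3 rel.py 628 53 110 90
```

```text
t 13.3 pos [580.7 178.9 113.8] shift [-125.6   48.1    4. ] rot [ 0.5 -0.1 -0.3] w 48.2 F 41.5
```

arm_command(series=[-20,8,0,0,0,0,-1,-55,22,0,0,0,0,-1,-90,36,0,0,0,0,-1,-115,46,0,0,0,0,-1,-123,49,0,0,0,0,-1])

```text
time_s: 13.8
position: [626.7, 49.0, 107.8]
eef_rot: [0.711, 0.703, -0.001, 0.0]
wrist_force: [0.3, -0.6, -1.2]
grip_width: 48.0
grasp_force: 41.5
```

arm_command(series=[0,0,15,0,0,0,-1,0,0,40,0,0,0,-1,0,0,60,0,0,0,-1,0,0,70,0,0,0,-1,0,0,70,0,0,0,-1])

```text
time_s: 14.3
position: [623.7, 56.0, 36.5]
eef_rot: [0.708, 0.706, -0.001, -0.002]
wrist_force: [0.5, 0.0, -0.8]
grip_width: 48.1
grasp_force: 41.5
```

```bash
python3 rel.py 628 54 26 90
```

```text
t 14.3 pos [623.7  56.   36.5] shift [-2.   4.3 10.5] rot [-0.2 -0.  -0.2] w 48.1 F 41.5
```

arm_command(series=[-1,2,5,0,0,0,-1,-1,2,9,0,0,0,-1,-1,2,12,0,0,0,-1,-1,2,12,0,0,0,-1,-1,2,12,0,0,0,-1])

```text
time_s: 14.8
position: [628.2, 53.1, 27.1]
eef_rot: [0.709, 0.705, 0.0, 0.0]
wrist_force: [0.4, 0.6, -1.0]
grip_width: 48.3
grasp_force: 41.5
```

```bash
python3 rel.py 628 54 26 90
```

```text
t 14.8 pos [628.2  53.1  27.1] shift [ 0.9 -0.2  1.1] rot [ 0.   0.  -0.4] w 48.3 F 41.5
```

arm_command(series=[0,0,1,0,0,0,-1,0,0,1,0,0,0,-1,0,0,1,0,0,0,0.8,0,0,1,0,0,0,0.8,0,0,1,0,0,0,0.8])

```text
time_s: 15.3
position: [628.1, 53.1, 25.9]
eef_rot: [0.709, 0.705, 0.0, 0.0]
wrist_force: [0.2, 0.5, -0.8]
grip_width: 76.9
grasp_force: 0.0
```

arm_command(series=[0,0,-5,0,0,0,1,0,0,-25,0,0,0,1,0,0,-60,0,0,0,1,0,0,-95,0,0,0,1,0,0,-110,0,0,0,1])

```text
time_s: 15.8
position: [629.9, 53.8, 139.9]
eef_rot: [0.709, 0.705, 0.002, 0.002]
wrist_force: [0.6, 0.6, 0.3]
grip_width: 85.0
grasp_force: 0.0
```

arm_command(series=[-15,-43,0,0,0,5,1,-30,-86,0,0,0,10,1,-45,-129,0,0,0,15,1,-60,-172,0,0,0,20,1,-68,-194,0,0,0,22,1])

```text
time_s: 16.3
position: [429.9, -15.1, 134.9]
eef_rot: [0.832, 0.555, -0.002, 0.0]
wrist_force: [-0.2, 0.2, 0.9]
grip_width: 85.4
grasp_force: 0.0
```

```bash
cat > bird.py <<'E'
from rel import *; from h import *
def bird(x,y,file=None):
    m=env.camera_model("wrist"); p,d=env.grab_frame("wrist"); W=cloud(d,m)
    q=W[(np.hypot(W[...,0]-x,W[...,1]-y)<48)&(W[...,2]>28)&(W[...,2]<80)]
    r=cv2.minAreaRect(q[:,:2].astype(np.float32)); print(len(q),np.round(r[0],1),np.round(r[1],1),round(r[2],1),"head",q[q[:,2]>60].mean(0).round(),"ztop",np.percentile(q[:,2],98).round())
    if file: cv2.imwrite(file,p[:,:,::-1])
E
python3 - <<'E'
from bird import *
rel(434,-15,19,68); bird(434,-15,"pics/w4.png")
for n in("top","scene"):
    m=env.camera_model(n); p,d=env.grab_frame(n); W=cloud(d,m)
    for y in(-24,52):
        r=np.hypot(W[...,0]-628,W[...,1]-y); q=W[(r<37)&(W[...,2]>49)&(W[...,2]<70)]; print(n,len(q),q[:,2].max().round(),cv2.minEnclosingCircle(q[:,:2].astype(np.float32)))
E
```

```text
t 16.3 pos [429.9 -15.1 134.9] shift [  2.    3.9 115.9] rot [-0.1  0.2 -0.6] w 85.4 F 0.0
2970 [433.9 -13.3] [72.1 35.1] 66.4 head [441.   6.  66.] ztop 69.0
top 124 65.0 ((625.4016723632812, -23.896114349365234), 25.851499557495117)
top 131 64.0 ((625.7698364257812, 51.6218376159668), 26.190170288085938)
scene 156 65.0 ((627.6450805664062, -22.545534133911133), 26.7730712890625)
scene 179 64.0 ((627.6551513671875, 50.279136657714844), 29.019060134887695)
```

View pics/w4.png

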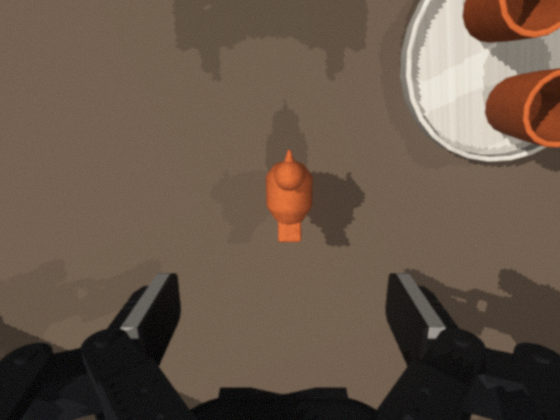

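The bird, at image (289,200) with beak up, is lined up with the fingers; its centre is (434,-13) and its yaw about 67°. I'll descend.

arm_command(series=[1,1,20,0,0,0,1,1,1,50,0,0,0,1,1,1,70,0,0,0,1,1,1,75,0,0,0,1,1,1,75,0,0,0,1])

```text
time_s: 16.95
position: [435.0, -12.2, 60.3]
eef_rot: [0.83, 0.557, -0.0, -0.001]
wrist_force: [0.3, 1.0, 0.4]
grip_width: 85.4
grasp_force: 0.0
```

```bash
python3 rel.py 434 -13 16 67
```

```text
t 16.95 pos [435.  -12.2  60.3] shift [-1.2 -0.6 44.3] rot [-0.1 -0.1  0.7] w 85.4 F 0.0
```

arm_command(series=[-1,-1,20,0,0,0,1,-1,-1,36,0,0,0,1,-1,-1,43,0,0,0,1,-1,-1,43,0,0,0,0.5,-1,-1,43,0,0,0,0.2])

```text
time_s: 17.45
position: [434.6, -13.5, 18.7]
eef_rot: [0.831, 0.557, 0.001, 0.0]
wrist_force: [0.6, -0.8, -0.1]
grip_width: 59.1
grasp_force: 0.0
```

arm_command(series=[0,0,0,0,0,0,-1,0,0,0,0,0,0,-1,0,0,0,0,0,0,-1,0,0,0,0,0,0,-1,0,0,0,0,0,0,-1])

```text
time_s: 17.95
position: [435.2, -13.8, 18.8]
eef_rot: [0.831, 0.557, 0.001, 0.001]
wrist_force: [1.9, -0.3, 5.9]
grip_width: 25.4
grasp_force: 34.8
```

arm_command(series=[0,0,-8,0,0,0,-1,0,0,-30,0,0,0,-1,0,0,-65,0,0,0,-1,0,0,-100,0,0,0,-1,0,0,-105,0,0,0,-1])

```text
time_s: 18.45
position: [435.3, -13.5, 126.3]
eef_rot: [0.831, 0.557, 0.002, 0.002]
wrist_force: [0.8, 0.3, -0.2]
grip_width: 25.6
grasp_force: 32.4
```

Run:
```python
from bird import *
rel(497,344,122,67)
p,d=env.grab_frame("wrist"); cv2.imwrite("pics/w5.png",p[:,:,::-1])
```

```text
t 18.45 pos [435.3 -13.5 126.3] shift [354.1 -79.    4. ] rot [ 0.3 -0.   0.6] w 25.6 F 32.4
```

View pics/w5.png

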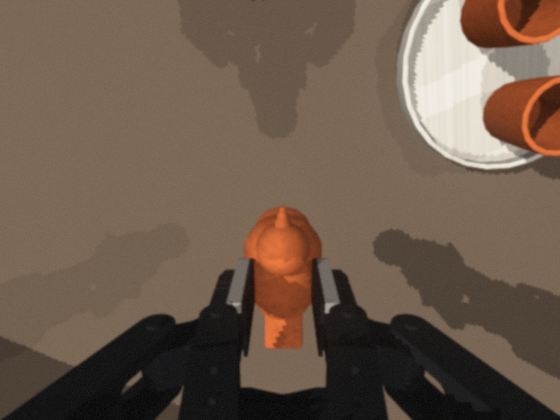

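The bird hangs upright in the fingers at image (283,270). I'll carry it to the near bay, turning it so the beaks won't face each other.

arm_command(series=[20,-4,0,0,0,-4,-1,60,-13,0,0,0,-11,-1,103,-23,0,0,0,-19,-1,146,-33,0,0,0,-27,-1,189,-42,0,0,0,-34,-1])

```text
time_s: 19.0
position: [464.7, 179.4, 121.2]
eef_rot: [0.629, 0.778, -0.001, -0.001]
wrist_force: [1.5, -0.8, -0.9]
grip_width: 25.5
grasp_force: 32.4
```

```bash
python3 rel.py 496 342 122 116
```

```text
t 19.0 pos [464.7 179.4 121.2] shift [152.4  64.6  -1. ] rot [ -0.2  -0.  -13.9] w 25.5 F 32.4
```

arm_command(series=[36,15,0,0,0,-4,-1,76,32,0,0,0,-8,-1,114,48,0,0,0,-12,-1,140,60,0,0,0,-13.5,-1,151,64,0,0,0,-13.5,-1])

```text
time_s: 19.5
position: [495.8, 342.2, 120.6]
eef_rot: [0.533, 0.846, -0.001, -0.003]
wrist_force: [-0.6, 0.2, -1.2]
grip_width: 25.2
grasp_force: 32.4
```

arm_command(series=[0,0,10,0,0,0,-1,0,0,30,0,0,0,-1,0,0,50,0,0,0,-1,0,0,60,0,0,0,-1,0,0,60,0,0,0,-1])

```text
time_s: 20.0
position: [497.6, 335.3, 60.4]
eef_rot: [0.537, 0.844, -0.002, -0.001]
wrist_force: [0.0, -0.3, -0.5]
grip_width: 25.3
grasp_force: 32.4
```

Run:
```python
from bird import *
rel(496,342,25,116)
for n in("top","scene"):
    m=env.camera_model(n); p,d=env.grab_frame(n); W=cloud(d,m)
    q=W[(np.hypot(W[...,0]-497,W[...,1]-344)<45)&(W[...,2]>50)&(W[...,2]<135)]
    r=cv2.minAreaRect(q[:,:2].astype(np.float32)); print(n,np.round(r[0]),np.round(r[1]),round(r[2]),"zmin/max",q[:,2].min().round(),np.percentile(q[:,2],98).round())
```

```text
t 20.0 pos [497.6 335.3  60.4] shift [ 6.8  1.6 35.4] rot [-0.3  0.1 -0.9] w 25.3 F 32.4
top [503. 323.] [35. 43.] 58 zmin/max 50.0 117.0
scene [507. 336.] [41. 68.] 4 zmin/max 50.0 114.0
```

arm_command(series=[3,1,12,0,0,0,-1,3,1,24,0,0,0,-1,3,1,32,0,0,0,-1,3,1,34,0,0,0,-1,3,1,34,0,0,0,-1])

```text
time_s: 20.6
position: [498.1, 340.9, 28.1]
eef_rot: [0.536, 0.844, -0.0, -0.0]
wrist_force: [0.4, -0.3, -1.9]
grip_width: 25.1
grasp_force: 32.4
```

arm_command(series=[0,0,1,0,0,0,-1,0,0,2,0,0,0,-1,0,0,2,0,0,0,-1])

```text
time_s: 20.9
position: [498.6, 341.1, 26.9]
eef_rot: [0.536, 0.844, 0.0, 0.0]
wrist_force: [0.9, 0.2, -0.7]
grip_width: 24.9
grasp_force: 32.4
```

Run:
```python
from bird import *
rel(496,342,25,116)
for n in("top","scene"):
    m=env.camera_model(n); p,d=env.grab_frame(n); W=cloud(d,m)
    q=W[(np.hypot(W[...,0]-497,W[...,1]-344)<45)&(W[...,2]>30)&(W[...,2]<85)]
    print(n,"zmax",np.percentile(q[:,2],98).round(1))
p,d=env.grab_frame("wrist"); cv2.imwrite("pics/w6.png",p[:,:,::-1])
```

```text
t 20.9 pos [498.6 341.1  26.9] shift [ 1.9 -2.   1.9] rot [ 0.   0.  -0.9] w 24.9 F 32.4
top zmax 76.8
scene zmax 78.3
```

View pics/w6.png

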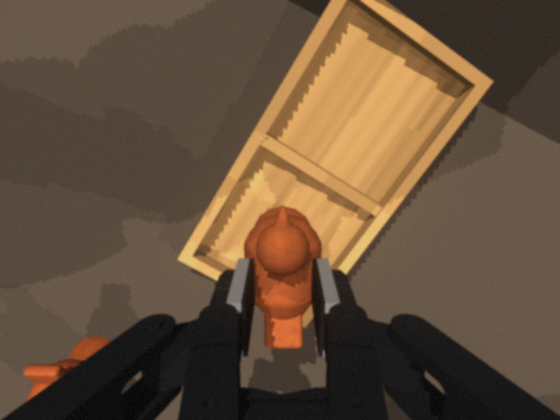

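The bird is over the near bay, about 2 mm above the floor. I'll lower the rest and release.

arm_command(series=[1,-1,1,0,0,0,-1,1,-1,2,0,0,0,-1,1,-1,3,0,0,0,-1,1,-1,3,0,0,0,-1,1,-1,3,0,0,0,-1])

```text
time_s: 21.55
position: [497.0, 341.9, 24.9]
eef_rot: [0.536, 0.844, -0.0, 0.0]
wrist_force: [-2.5, -1.0, 6.7]
grip_width: 25.3
grasp_force: 35.4
```

arm_command(series=[0,0,0,0,0,0,0.3,0,0,0,0,0,0,0.6,0,0,0,0,0,0,0.8,0,0,0,0,0,0,0.8,0,0,0,0,0,0,0.8])

```text
time_s: 22.05
position: [497.1, 341.5, 23.6]
eef_rot: [0.536, 0.844, -0.0, -0.0]
wrist_force: [0.1, 0.1, 0.3]
grip_width: 77.0
grasp_force: 0.0
```

arm_command(series=[0,0,-5,0,0,0,0.8,0,0,-25,0,0,0,0.8,0,0,-60,0,0,0,1,0,0,-95,0,0,0,1,0,0,-105,0,0,0,1])

```text
time_s: 22.55
position: [498.7, 343.5, 133.2]
eef_rot: [0.536, 0.844, 0.003, 0.001]
wrist_force: [-0.3, 0.5, 0.1]
grip_width: 85.4
grasp_force: 0.0
```

Run:
```python
from bird import *
rel(425,206.5,128,116); bird(496,343,"pics/w7.png")
```

```text
t 22.55 pos [498.7 343.5 133.2] shift [ -92.7 -125.     4.3] rot [ 0.4 -0.  -0.8] w 85.4 F 0.0
3129 [495.5 342.7] [35.9 72.7] 23.8 head [491. 353.  67.] ztop 75.0
```

View pics/w7.png

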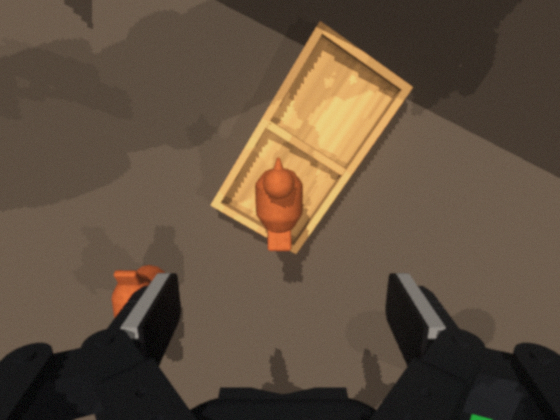

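Bird one stands upright in the near bay at (496,343). Moving to the second bird.

arm_command(series=[-22,-30,0,0,0,0,1,-48,-65,0,0,0,0,1,-74,-100,0,0,0,0,1,-88,-118,0,0,0,0,1,-91,-123,0,0,0,0,1])

```text
time_s: 23.1
position: [423.3, 203.2, 127.5]
eef_rot: [0.538, 0.843, -0.002, 0.001]
wrist_force: [-0.1, 1.0, -0.2]
grip_width: 85.8
grasp_force: 0.0
```

arm_command(series=[0,0,15,0,0,0,1,0,0,30,0,0,0,1,0,0,30,0,0,0,1])

```text
time_s: 23.4
position: [422.4, 207.8, 96.0]
eef_rot: [0.535, 0.845, -0.001, -0.003]
wrist_force: [-0.3, -0.0, -0.5]
grip_width: 85.8
grasp_force: 0.0
```

Run:
```python
from bird import *
rel(425,206,21,116); bird(425,206)
```

```text
t 23.4 pos [422.4 207.8  96. ] shift [-3.   1.9 75. ] rot [-0.3 -0.2 -0.7] w 85.8 F 0.0
4250 [423.8 206.2] [35.2 72.7] 24.3 head [431. 191.  66.] ztop 69.0
```

arm_command(series=[-1,1,20,0,0,0,1,-1,1,45,0,0,0,1,-1,1,65,0,0,0,1,-1,1,70,0,0,0,1,-1,1,70,0,0,0,1])

```text
time_s: 23.95
position: [425.1, 207.5, 28.3]
eef_rot: [0.536, 0.844, -0.0, -0.001]
wrist_force: [0.2, 0.2, 0.4]
grip_width: 85.7
grasp_force: 0.0
```

```bash
python3 rel.py 424 206 20 115
```

```text
t 23.95 pos [425.1 207.5  28.3] shift [-0.9 -1.6  8.3] rot [-0.1 -0.1  0.2] w 85.7 F 0.0
```

arm_command(series=[-1,-1,5,0,0,0,1,-1,-1,8,0,0,0,0.5,-1,-1,8,0,0,0,0.2,-1,-1,8,0,0,0,-1,-1,-1,8,0,0,0,-1])

```text
time_s: 24.45
position: [425.6, 205.1, 21.1]
eef_rot: [0.536, 0.844, 0.0, 0.0]
wrist_force: [-0.9, -0.0, 0.2]
grip_width: 28.3
grasp_force: 0.0
```

arm_command(series=[0,0,0,0,0,0,-1,0,0,0,0,0,0,-1,0,0,0,0,0,0,-1,0,0,0,0,0,0,-1,0,0,0,0,0,0,-1])

```text
time_s: 24.95
position: [428.5, 209.6, 26.3]
eef_rot: [0.536, 0.844, 0.003, 0.002]
wrist_force: [-9.5, 0.7, 39.6]
grip_width: -0.2
grasp_force: 20.0
```

arm_command(series=[0,0,-8,0,0,0,-1,0,0,-30,0,0,0,-1,0,0,-65,0,0,0,-1,0,0,-105,0,0,0,-1,0,0,-115,0,0,0,-1])

```text
time_s: 25.45
position: [427.7, 206.4, 139.7]
eef_rot: [0.536, 0.844, 0.002, 0.003]
wrist_force: [1.2, 0.5, 0.4]
grip_width: -0.2
grasp_force: 0.0
```

Run:
```python
from bird import *
rel(507,426,132,115)
p,d=env.grab_frame("wrist"); m=env.camera_model("wrist"); W=cloud(d,m); q=W[(np.hypot(W[...,0]-424,W[...,1]-206)<25)&(W[...,2]>100)]; print(q[:,2].max())
```

```text
t 25.45 pos [427.7 206.4 139.7] shift [165.1 165.1   8.3] rot [0.4 0.1 0.1] w -0.2 F 0.0
258.0711831234614
```

The grip squeezed off the top because the pads sat too high. I'll check the bird's state.

arm_command(series=[0,0,0,0,0,0,1,0,0,0,0,0,0,1,0,0,0,0,0,0,1,0,0,0,0,0,0,1,0,0,0,0,0,0,1])

```text
time_s: 26.0
position: [424.8, 205.1, 135.1]
eef_rot: [0.536, 0.844, -0.0, -0.001]
wrist_force: [0.4, 0.2, -0.3]
grip_width: 72.2
grasp_force: 0.0
```

Run:
```python
from bird import *
rel(425,206,13,115); bird(425,206,"pics/w8.png")
```

```text
t 26.0 pos [424.8 205.1 135.1] shift [  0.6   0.7 122.1] rot [-0.1 -0.   0.2] w 72.2 F 0.0
3211 [424.4 206.1] [35.8 73.4] 22.0 head [431. 190.  66.] ztop 69.0
```

View pics/w8.png

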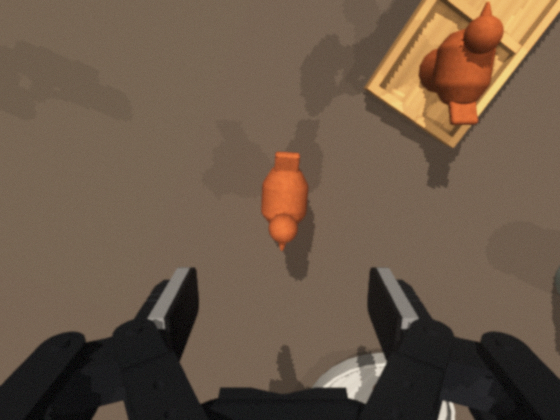

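The bird still stands upright at (424,206), at image (285,200). I'll retry 8 mm lower.

arm_command(series=[0,0,25,0,0,2,1,0,0,65,0,0,2,1,0,0,95,0,0,2,1,0,0,105,0,0,2,1,0,0,105,0,0,2,1])

```text
time_s: 26.55
position: [424.0, 205.1, 29.8]
eef_rot: [0.551, 0.835, -0.001, -0.001]
wrist_force: [0.2, 0.8, 0.4]
grip_width: 85.4
grasp_force: 0.0
```

arm_command(series=[0,0,8,0,0,0,1,0,0,16,0,0,0,1,0,0,18,0,0,0,1,0,0,18,0,0,0,0.5])

```text
time_s: 26.95
position: [425.4, 205.1, 12.9]
eef_rot: [0.551, 0.835, -0.0, 0.0]
wrist_force: [0.6, -0.4, 0.1]
grip_width: 73.3
grasp_force: 0.0
```

```bash
python3 rel.py 424.4 206 12 112.5
```

```text
t 26.95 pos [425.4 205.1  12.9] shift [ 1.3 -0.6  0.9] rot [0.  0.  0.6] w 73.3 F 0.0
```

arm_command(series=[1,0,1,0,0,0,0,1,0,1,0,0,0,-1,1,0,1,0,0,0,-1,1,0,1,0,0,0,-1,1,0,1,0,0,0,-1])

```text
time_s: 27.45
position: [425.4, 206.3, 12.3]
eef_rot: [0.551, 0.835, 0.0, 0.0]
wrist_force: [0.7, -0.1, 4.5]
grip_width: 32.2
grasp_force: 39.4
```

arm_command(series=[0,0,0,0,0,0,-1,0,0,0,0,0,0,-1,0,0,0,0,0,0,-1])

```text
time_s: 27.75
position: [425.4, 206.3, 12.3]
eef_rot: [0.551, 0.835, 0.0, 0.0]
wrist_force: [0.7, -0.6, 6.3]
grip_width: 31.9
grasp_force: 39.5
```

arm_command(series=[0,0,-8,0,0,0,-1,0,0,-30,0,0,0,-1,0,0,-70,0,0,0,-1,0,0,-110,0,0,0,-1,0,0,-125,0,0,0,-1])

```text
time_s: 28.25
position: [426.3, 207.0, 139.9]
eef_rot: [0.551, 0.835, 0.001, 0.002]
wrist_force: [0.0, -0.0, -1.5]
grip_width: 31.8
grasp_force: 39.3
```

arm_command(series=[14,13,0,0,0,0,-1,40,38,0,0,0,0,-1,68,64,0,0,0,0,-1,96,91,0,0,0,0,-1,124,117,0,0,0,0,-1])

```text
time_s: 28.75
position: [483.9, 366.3, 134.9]
eef_rot: [0.551, 0.834, -0.001, -0.0]
wrist_force: [-0.0, 0.4, -0.1]
grip_width: 31.9
grasp_force: 39.3
```

arm_command(series=[24,23,0,0,0,0,-1,40,38,0,0,0,0,-1,46,44,0,0,0,0,-1,46,44,0,0,0,0,-1])

```text
time_s: 29.15
position: [505.2, 426.1, 135.5]
eef_rot: [0.55, 0.835, -0.001, -0.001]
wrist_force: [0.7, 0.4, -1.3]
grip_width: 31.6
grasp_force: 39.3
```

Run:
```python
from bird import *
rel(507,426,19,113)
p,d=env.grab_frame("wrist"); cv2.imwrite("pics/w9.png",p[:,:,::-1])
```

```text
t 29.15 pos [505.2 426.1 135.5] shift [ -0.8   1.9 116.5] rot [-0.1 -0.   0.2] w 31.6 F 39.3
```

View pics/w9.png

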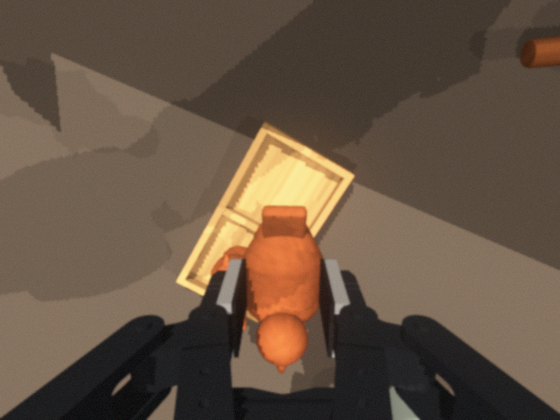

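The bird is held upright above the far bay. I'll lower it in two stages.

arm_command(series=[0,1,20,0,0,0,-1,0,1,55,0,0,0,-1,0,1,85,0,0,0,-1,0,1,97,0,0,0,-1,0,1,100,0,0,0,-1])

```text
time_s: 29.7
position: [506.8, 423.6, 35.4]
eef_rot: [0.551, 0.834, -0.002, 0.0]
wrist_force: [0.2, -0.2, -0.7]
grip_width: 31.8
grasp_force: 39.3
```

arm_command(series=[0,0,5,0,0,0,-1,0,0,10,0,0,0,-1,0,0,13,0,0,0,-1,0,0,13,0,0,0,-1,0,0,13,0,0,0,-1])

```text
time_s: 30.2
position: [507.2, 426.3, 24.2]
eef_rot: [0.551, 0.835, 0.0, 0.0]
wrist_force: [0.2, 0.6, -2.0]
grip_width: 31.7
grasp_force: 39.3
```

Run:
```python
from bird import *
rel(507,426,18,113); print(env.observe()["wrist_force"])
```

```text
t 30.2 pos [507.2 426.3  24.2] shift [-0.2 -0.3  6.2] rot [ 0.  -0.   0.2] w 31.7 F 39.3
[ 0.19250081  0.55775689 -2.04675516]
```

arm_command(series=[0,0,2,0,0,0,-1,0,0,4,0,0,0,-1,0,0,5,0,0,0,-1,0,0,6,0,0,0,-1,0,0,6,0,0,0,-1])

```text
time_s: 30.7
position: [507.1, 426.0, 18.4]
eef_rot: [0.551, 0.835, -0.0, 0.0]
wrist_force: [-0.8, -1.6, 4.5]
grip_width: 32.1
grasp_force: 40.3
```

arm_command(series=[0,0,0,0,0,0,0.2,0,0,0,0,0,0,0.4,0,0,0,0,0,0,0.6,0,0,0,0,0,0,0.6,0,0,0,0,0,0,0.6])

```text
time_s: 31.2
position: [507.0, 426.1, 17.7]
eef_rot: [0.551, 0.835, -0.0, -0.0]
wrist_force: [0.1, 0.2, 0.2]
grip_width: 68.3
grasp_force: 0.0
```

arm_command(series=[0,0,-5,0,0,0,0.6,0,0,-25,0,0,0,0.6,0,0,-60,0,0,0,0.6,0,0,-100,0,0,0,0.6,0,0,-145,0,0,0,0.6])

```text
time_s: 31.7
position: [506.6, 425.9, 165.3]
eef_rot: [0.551, 0.835, -0.0, -0.0]
wrist_force: [0.8, -0.3, -0.3]
grip_width: 67.8
grasp_force: 0.0
```

arm_command(series=[0,0,-15,0,0,0,0.6,0,0,-15,0,0,0,0.6,0,0,-15,0,0,0,0.6])

```text
time_s: 32.0
position: [506.9, 425.8, 177.8]
eef_rot: [0.551, 0.835, -0.0, 0.0]
wrist_force: [-0.9, -0.8, 0.3]
grip_width: 68.6
grasp_force: 0.0
```

Run:
```python
from bird import *
rel(507,426,180,113); bird(507,426); bird(496,343)
p,d=env.grab_frame("top"); W=cloud(d,env.camera_model("top"))
a=cv2.resize(p[100:310,80:480],(800,420),interpolation=cv2.INTER_CUBIC); cv2.imwrite("pics/end.png",a[:,:,::-1])
for nm,x,y,r in(("jar",721,249,50),("bowl",742,-247,60),("bell",526,-401,40),("tray",501,384,110)):
    q=W[(np.hypot(W[...,0]-x,W[...,1]-y)<r)&(W[...,2]>(8 if nm!="bell" else 22))&(W[...,2]<90)]; b=cv2.minAreaRect(q[:,:2].astype(np.float32)); print(nm,np.round(b[0]),np.round(b[1]))
```

```text
t 32.0 pos [506.9 425.8 177.8] shift [ 0.2  0.1 -2.2] rot [0.  0.  0.1] w 68.6 F 0.0
2546 [506.3 426.1] [35.2 73.2] 22.2 head [509. 419.  66.] ztop 75.0
2016 [495.4 342.7] [35.5 72.9] 25.6 head [491. 354.  67.] ztop 75.0
jar [719. 247.] [56. 56.]
bowl [ 742. -246.] [96. 98.]
bell [ 524. -398.] [35. 26.]
tray [517. 381.] [167. 119.]
```

View pics/end.png

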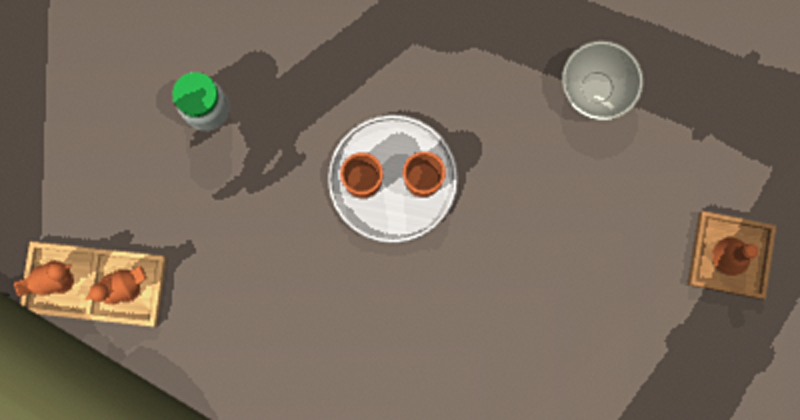

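The final top view shows all five pieces upright in their trays: birds at about (45,280) and (118,287), cups at (361,175) and (424,174), and the bell at (735,257). The jar and bowl have not moved.

```bash
python3 -c "
from plant import env
print(env.sign_off())"
```

```text
the job is handed in; nothing more can be done
None
```

The job is handed in at about 32 s of robot time: by the last camera check, both birds, both cups and the bell stand upright in their trays with the jar and bowl unmoved; one bird grip slipped and was redone, and the hand-in returned no verdict.

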